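# Scraper off its peg and into the blade tub

### The job

The ski-base scraper is due for sharpening. First open the blade tub: tip its loose lid up by the tab with the opposite end still resting on the rim, then lift it off and lay it flat on the bench, tab upward. Then lift the scraper off its peg without wrenching the rack, lower it blade-down to the floor of the tub before letting go, and leave it standing there; leave the cork tool hanging and do not disturb the jar or the wax block.

Things in the scene. Friction and masses are not known exactly. Their poses are not given: they have to be found in the camera images.
- rack: Fixed red frame, 190 mm high, 360 mm wide in y; posts at y +-172, feet 130 mm long (x). From its 16 mm crossbar two 8 mm pegs stick out along -x at y +-75, top at z 190, level to x -62 mm, then turned up, tip at x -74, 14 mm above the peg's top. Each carries one tool at x about -40 (which on which varies). Origin: on the bench under the crossbar's middle.
- scraper: Hanging loose tool, 220 g, 92 mm wide (y). Origin: underside of its D-handle's top bar, lying on the peg; z up. Black handle 44 wide, 14 thick (x), top at z +10; window (peg runs through it along x) 28 wide, z 0 to -36; bar to -46; neck 24 wide to -60; aluminium head 92 wide, 20 thick to -85; steel blade 92 wide, 8 thick, edge at z -101 (mm).
- scraper_edge (a point): Middle of the scraper's lower blade edge, 101 mm below the scraper's origin.
- cork_tool: The other hanging tool, with the same black D-handle and origin as the scraper, but with a round cork head 52 mm in diameter from z = -60 to -100 mm. Stays on its peg.
- tub: Fixed grey rectangular tub without lid: outside 58 mm (x) x 130 mm (y) x 60 mm high, walls and floor 4 mm thick, inside 50 x 122 mm. Origin: centre of its underside, on the bench; z up.
- tub_far (a point): Middle of the top of the tub's +y end wall, under the end of the lid that has no tab.
- lid: Loose white lid on the tub: plate 62 (x) x 136 (y) x 4 mm, skirt 5 mm deep below with 3 mm play in the rim. Near its -y end an upright tab 10 thick (x), 24 long (y), 24 high above the plate, centred at y -50 mm. 90 g. Origin: centre of the plate's underside (z 60 mm on the tub, 5 mm when flat on the bench on its skirt); z up.
- lid_tab (a point): In the lid's tab: y = -50 mm, 20 mm above the plate's underside (8 mm below the tab's top).
- lid_far (a point): Middle of the lid's +y end (the end without tab), on the plate's underside, y = +65 mm.
- jar: Bystander: closed jar, 64 mm in diameter, 95 mm high, origin at the centre of its underside.
- wax: Bystander: yellow wax block 50 x 85 x 28 mm, origin at the centre of its underside.

How it is judged (in metres and radians):
On the way, in this order (a step that is already met when the one before it is completed fails the run):
1. the lid is tipped up by more than 0.14 rad (8 degrees) while its end without tab is still within 20 mm of the tub's rim (angle between lid's own z axis and vertical above 0.14 rad and distance between lid_far and tub_far below 0.02 m), for 0.05 s.
2. the lid lies flat on the bench, tab up, released (height (world z) of lid below 0.012 m and angle between lid's own z axis and vertical below 0.1 rad and linear speed of lid below 0.02 m/s and contact force between the fingers and lid below 0.1 N), for 0.2 s.
3. the scraper is lifted off its peg and carried clear of it (over 100 mm away, still above the bench) (distance of scraper from where it was at the start of the episode above 0.1 m and height (world z) of scraper above 0.12 m), for 0.1 s.
4. the blade edge is within 20 mm of the tub's underside level, inside the tub, with the fingers still holding the scraper (x of scraper_edge in the frame of tub between -0.022 and 0.022 m and y of scraper_edge in the frame of tub between -0.03 and 0.03 m and z of scraper_edge in the frame of tub below 0.02 m and angle between scraper's own z axis and vertical below 0.7 rad and contact force between the fingers and scraper above 0.5 N), for 0.1 s.
At the end, for the whole second after the job is handed in: Scraper released, blade-down in the tub: edge middle within 22 mm (x), 30 mm (y) of the tub centre, under 20 mm above its underside, leaning under 0.7 rad; lid flat on the bench, tab up (origin below 12 mm, tilt under 0.1 rad), at rest; cork tool within 40 mm of its start (x of scraper_edge in the frame of tub between -0.022 and 0.022 m and y of scraper_edge in the frame of tub between -0.03 and 0.03 m and z of scraper_edge in the frame of tub below 0.02 m and angle between scraper's own z axis and vertical below 0.7 rad and height (world z) of lid below 0.012 m and angle between lid's own z axis and vertical below 0.1 rad and linear speed of lid below 0.02 m/s and distance of cork_tool from where it was at the start of the episode below 0.04 m); the robot touches nothing.
It fails at once if the scraper is wrenched against the rack (over 30 N) (contact force between scraper and rack above 30 N).
It fails at once if the cork tool is knocked off or pushed more than 40 mm (distance of cork_tool from where it was at the start of the episode above 0.04 m).
It fails at once if the jar is moved more than 30 mm (distance of jar from where it was at the start of the episode above 0.03 m).
It fails at once if the wax block is moved more than 30 mm (distance of wax from where it was at the start of the episode above 0.03 m).
It also fails if it takes over 72 s, if anything falls off the work surface, if the arm or the gripper's body presses on something with over 40 N, if the wrist force passes 120 N, or if a joint passes its speed limit or range.

### The arm

A 7-joint arm with a two-finger parallel gripper is mounted at the origin on the work surface. World frame = base frame: x ahead of the robot, y to its left, z up, the work surface at z = 0. Lengths are in m, angles in degrees, forces in N, time in s.
With the tool pointing down it reaches from about 0.35 to 0.9 m from the base axis. Payload 19.9 kg.
Tool frame: the origin (TCP) lies on the centre line of the jaws, within the pads' length; the fingertips stand 11 mm ahead of it and the grasp point (between the pads) lies 8 mm behind it; z points along the fingers, y is the line along which they close (so a half turn about z gives the same grasp; the last joint's range is limited). The gripper opens to 94 mm and grips with 3 to 60 N. Pads are 16 mm wide; open, the fingers measure 119 mm over their backs; the gripper's body (75 mm by 177 mm) begins 78 mm behind the grasp point.
Start: joints at [63.455, 23.915, -0.59, 92.452, 0.269, 63.638, -3.037], TCP at [0.256, -0.57, 0.216] pointing down, gripper open.
Joint ranges: [-161.28, 161.28], [-22.2, 115.67], [-73.04, 71.86], [3.21, 147.25], [-68.34, 248.33], [10.77, 114.83], [-161.83, 161.83]. Speed limits (degrees/s): [108.29, 108.29, 136.94, 136.94, 172.46, 172.46, 172.46].

### API

Orientations are given as [roll, pitch, yaw] about the fixed x, y, z axes, in that order (R = Rz(yaw) Ry(pitch) Rx(roll)).
In Python, from rig import r gives the robot as it stands.
- The arm moves only by the tool apply_moves, never from a script. Its argument "increments" is a list of rows, each a list of 6 numbers: the shift along the world's x, y, z in mm, then the turn, a rotation vector about the world's x, y, z in rad. In form: [[dx, dy, dz, wx, wy, wz], ...]. A call has 1 to 12 rows; each row is the pose to reach, as a shift and turn from the pose commanded when the call began; what a row does not reach only later rows make up. A row lasts 1/10 s, in which the tool goes at most 50 mm and 8.59 degrees, less where a joint would pass 70% of its speed; a pose out of reach is approached as far as the arm can. A call with a gripper value outside its range is refused whole. "gripper" is the opening, from 0 (shut) to 1 (fully open), set as the call begins (left out, the last holds). The fingers move at their own pace and stop on an object; "newtons" is the grip in N (left out, the last holds). Time passes only in rows, so rows that repeat a pose let the fingers close. It gives the time, the measured TCP pose, the force, the opening and the grip force at its end, in the units of the state.
- r.sense(): the state, without advancing time (a new reading comes with each control period).
- r.get_image(name): name is "scene" or "top" or "wrist"; returns the picture (400x640x3 uint8, blue, green, red); there is no depth.
- r.camera_params(name): a dict with "camera_matrix" (3x3 intrinsics, pixels), "origin" and "rotation" of the camera in the world. Camera axes: x right, y down, z forward; pixel columns grow to the right and rows downward; lengths in m; the calibration is good to about 2 mm. A picture is of the moment at which its call begins: read the wrist's pose just before it. camera_params takes no time and is no camera call; for the wrist camera it gives the pose at the moment of the call.
- r.close_job(): hands the job in; it is judged then, once.
The state is a dict: "t": time; "q": joint angles; "qvel": joint speeds; "joint_torque": joint torques, N m; "position": TCP position; "eef_rot": TCP orientation; "wrist_force": force on the tool from outside, world axes, zero at the start; "wrist_torque": the same for the moment, N m; "gripper_width": finger opening in m; "finger_force": force on a finger pad.
Only numpy, scipy, OpenCV 4.12 (cv2) and the standard library are available. Lean on these libraries where they do the work, as an engineer would, in place of code of your own. Each camera call takes 0.05 s, during which the arm holds its last target. There are 200 camera calls.

## Working session

There is one attempt and no reset: what is moved stays moved. The work goes in short steps, Python scripts to look and compute and a tool call to move; the robot and the scene stay as the last step left them, time stands still between calls to the robot, and variables do not carry over. Pictures are saved under pics/ and viewed, at most 10 in all, crops included, and the job is handed in when it is done.

Besides the shell and the picture viewer there is one more tool, called as name(argument=value, ...) on one line, values as JSON. apply_moves: Moves the arm, as the interface text tells. Its arguments: {"type":"object","properties":{"increments":{"type":"array"},"gripper":{"type":"number"},"newtons":{"type":"number"}},"required":["increments"]}

```bash
mkdir -p pics; python3 - <<'E'
from rig import r
import cv2
for n in("scene","top"):
    cv2.imwrite(f"pics/{n}0.png",r.get_image(n)); p=r.camera_params(n); print(n,p)
s=r.sense();print(s["t"],s["position"],s["eef_rot"])
E
```

```text
scene {'camera_matrix': array([[396.69803826,   0.        , 313.58113665],
       [  0.        , 396.69803826, 204.21669786],
       [  0.        ,   0.        ,   1.        ]]), 'origin': array([ 0.99073476, -0.55073229,  0.6080086 ]), 'rotation': array([-125.48819434,   -0.54920858,   37.09982018])}
top {'camera_matrix': array([[446.25715384,   0.        , 321.54594841],
       [  0.        , 446.25715384, 196.72521113],
       [  0.        ,   0.        ,   1.        ]]), 'origin': array([ 0.49440181, -0.03914701,  1.32930617]), 'rotation': array([-174.01502596,    1.59678759,  -91.58031668])}
0.1 [ 0.25572422 -0.56994595  0.21591693] [-1.79939193e+02  5.43134979e-03  2.41661602e+01]
```

View pics/scene0.png

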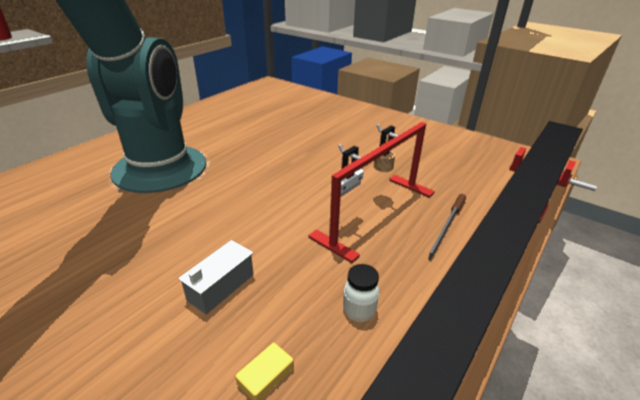

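View pics/top0.png

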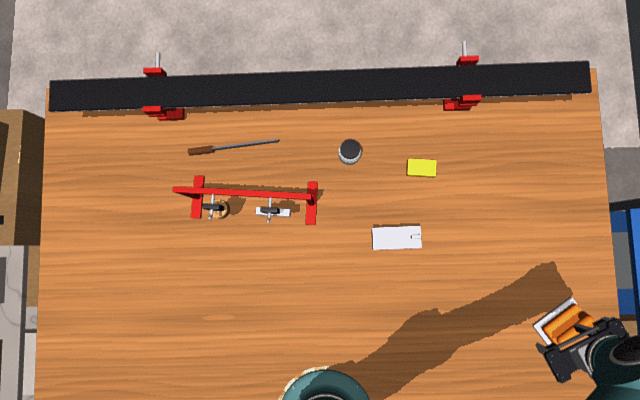

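The scene view shows the tub with its lid at about (217,275), the rack at about (380,180) with the scraper on the nearer peg at (350,165), the jar at (361,293) and the wax at (265,370). The top view shows the lid at (397,237), the scraper at (272,211), the cork tool at (214,209), the jar at (349,151) and the wax at (421,168). I'll enlarge these areas next.

```bash
python3 - <<'E'
import cv2,numpy as np
s=cv2.imread("pics/scene0.png");t=cv2.imread("pics/top0.png")
def c(im,x,y,w,h,k): return cv2.resize(im[y:y+h,x:x+w],None,fx=k,fy=k,interpolation=cv2.INTER_CUBIC)
a=c(t,160,165,170,70,4)      # 680x280 
b=c(t,365,215,65,40,6)   # 390x240
d=c(s,170,235,90,80,4) #360x320
e=c(s,300,110,140,75,4) #560x300
m=np.zeros((600,760,3),np.uint8);m[:280,:680]=a;m[290:530,:390]=b;m[290-10:600,395:755]=d[:,:]
cv2.imwrite("pics/m1.png",m)
cv2.imwrite("pics/m2.png",c(s,300,110,140,150,4)[:600])
E
```

```text
(no output)
```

View pics/m1.png

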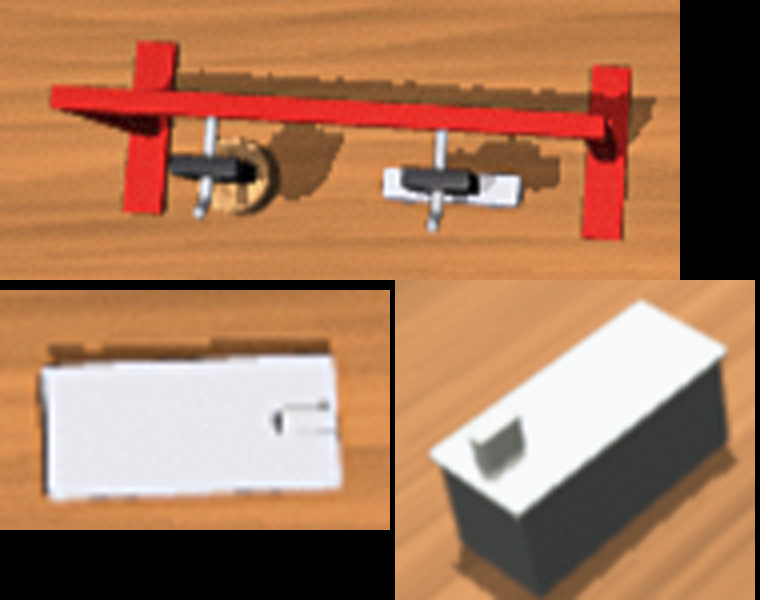

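View pics/m2.png

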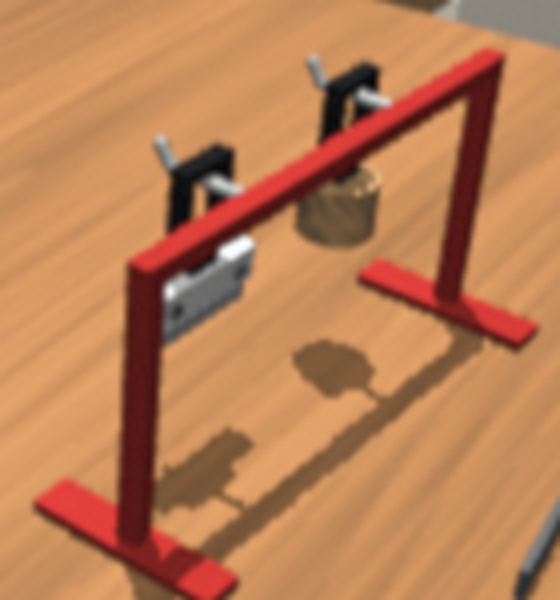

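The crops give the lid corners in both views. The scraper's handle top bar is at (439,180) in the top crop and (202,160) in the scene crop. The cork handle is at (212,167) and (352,78), and the rack crossbar ends also show in both.

```bash
cat >h.py <<'E'
import numpy as np
from scipy.spatial.transform import Rotation as Ro
def P(p):
    T=Ro.from_euler('xyz',p['rotation'],degrees=True).as_matrix().T
    return np.array(p['camera_matrix'])@np.c_[T,-T@np.array(p['origin'])]
def tri(Ps,uv):
    A=np.vstack([(r*M[2]-M[i]) for M,q in zip(Ps,uv) for i,r in enumerate(q)])
    X=np.linalg.lstsq(A[:,:3],-A[:,3],rcond=None)[0]
    e=[np.linalg.norm((M@np.r_[X,1])[:2]/(M@np.r_[X,1])[2]-q) for M,q in zip(Ps,uv)]
    return X,e
def ray(M,q,z):
    A=np.vstack([r*M[2]-M[i] for i,r in enumerate(q)])
    return np.r_[np.linalg.solve(A[:,:2],-A[:,3]-A[:,2]*z),z]
E
python3 - <<'E'
from rig import r
from h import *
np.set_printoptions(precision=4,suppress=True)
Ps=[P(r.camera_params(n)) for n in("top","scene")]
f=lambda q,k,o,c=(0,0):((q[0]-c[0]+.5)/k-.5+o[0],(q[1]-c[1]+.5)/k-.5+o[1])
L={'-y-x':((342,487),(430,455)),'-y+x':((332,355),(518,515)),'+y+x':((40,367),(727,350)),'+y-x':((48,499),(642,299))}
X={}
for k,(a,b) in L.items():
    X[k],e=tri(Ps,[f(a,6,(365,215),(0,290)),f(b,4,(170,235),(395,280))]); print(k,X[k],e)
c=sum(X.values())/4; d=X['+y+x']+X['+y-x']-X['-y+x']-X['-y-x']
print('lid',c,np.degrees(np.arctan2(-d[0],d[1])),np.linalg.norm(d)/2)
for k,a,b in[('scr',(439,180),(202,160)),('cork',(212,167),(352,78)),('scrtip',(433,228),(158,140)),('corktip',(200,214),(312,60)),('rackR',(604,126),(140,265)),('rackL',(52,98),(495,55))]:
    print(k,*tri(Ps,[f(a,4,(160,165)),f(b,4,(300,110))]))
for n,q in[('jar',(349,145)),('wax',(421,166))]: print(n,ray(Ps[0],q,.095 if n=='jar' else .028))
print([ray(Ps[0],f(q,4,(160,165)),.182+.018) for q in[(402,178),(478,182)]])
E
```

```text
-y-x [ 0.4772 -0.2834  0.0626] [np.float64(0.28667693953255163), np.float64(0.5305548989797796)]
-y+x [ 0.5387 -0.2822  0.0624] [np.float64(0.16531907264812176), np.float64(0.3226474431045675)]
+y+x [ 0.5366 -0.1457  0.0622] [np.float64(0.050540202226354185), np.float64(0.08900408656055245)]
+y-x [ 0.4752 -0.1465  0.0643] [np.float64(0.1304795861301993), np.float64(0.2195481720939252)]
lid [ 0.5069 -0.2144  0.0629] 0.8644399609009665 0.13676349502889576
scr [0.5855 0.1235 0.1989] [np.float64(0.3317699559067996), np.float64(0.48313850410804193)]
cork [0.5987 0.2694 0.1986] [np.float64(0.560348807164231), np.float64(0.7365857514372129)]
scrtip [0.5545 0.1272 0.1999] [np.float64(0.10079233289872784), np.float64(0.14371078014088698)]
corktip [0.5681 0.2765 0.1994] [np.float64(0.2324246971505077), np.float64(0.29948831632821715)]
rackR [0.6173 0.0176 0.1941] [np.float64(0.31671685921097276), np.float64(0.5126480687930931)]
rackL [0.6467 0.3757 0.1899] [np.float64(0.14796547689384362), np.float64(0.18481960054827926)]
jar [ 0.7686 -0.0895  0.095 ]
wax [ 0.7136 -0.3011  0.028 ]
[array([0.5867, 0.1464, 0.2   ]), array([0.5827, 0.0979, 0.2   ])]
```

apply_moves(increments=[[40, 50, -10, 0, 0, -0.07], [80, 98, -22, 0, 0, -0.14], [120, 147, -34, 0, 0, -0.2], [160, 196, -46, 0, 0, -0.27], [200, 245, -58, 0, 0, -0.34], [235, 285, -68, 0, 0, -0.4], [252, 306, -76, 0, 0, -0.407], [252, 306, -76, 0, 0, -0.407], [252, 306, -76, 0, 0, -0.407], [252, 306, -76, 0, 0, -0.407]], gripper=0.6, newtons=25)

```text
t: 1.1
position: [0.5083, -0.2629, 0.1398]
eef_rot: [-180.0, 0.1, 1.0]
wrist_force: [-0.2, 0.3, 0.6]
gripper_width: 0.0566
finger_force: 0.0
```

```bash
python3 - <<'E'
from rig import r
import cv2
from h import *
p=r.camera_params("wrist");M=P(p)
im=r.get_image("wrist");s=r.sense();print(s["t"],s["position"],s["eef_rot"],s["gripper_width"])
# predicted tab top corners and lid corners
c=np.array([.507,-.2144]);R=Ro.from_euler('z',.86,degrees=True).as_matrix()
for q in [(-5,-62,28),(5,-62,28),(5,-38,28),(-5,-38,28),(-31,-68,4),(31,-68,4),(31,68,4),(-31,68,4)]:
    X=R@(np.array(q)/1000)+np.r_[c,.06];u=M@np.r_[X,1];u=u[:2]/u[2];print(q,u);cv2.circle(im,tuple(int(v) for v in u),3,(0,0,255),1)
cv2.imwrite("pics/w1.png",im)
E
```

```text
1.15 [ 0.50751405 -0.26441015  0.14015242] [-1.79993601e+02  4.63558823e-02  8.61740867e-01] 0.05653873962182617
(-5, -62, 28) [340.97367447 227.0140188 ]
(5, -62, 28) [341.21770939 213.43927875]
(5, -38, 28) [306.95705454 213.32894798]
(-5, -38, 28) [307.06508341 226.90309901]
(-31, -68, 4) [346.22954743 248.34368833]
(31, -68, 4) [347.95158757 171.33665412]
(31, 68, 4) [167.46391094 170.78387667]
(-31, 68, 4) [175.93324541 247.77304217]
```

View pics/w1.png

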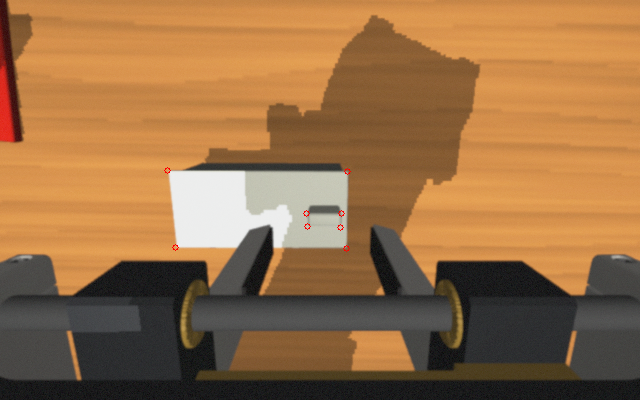

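The predicted lid corners and tab corners (tab at about (324,220)) land on the image within 1–2 px, so I'm descending to grip the tab.

apply_moves(increments=[[0, 0, -25, 0, 0, 0], [0, 0, -45, 0, 0, 0], [0, 0, -55, 0, 0, 0], [0, 0, -62, 0, 0, 0], [0, 0, -62, 0, 0, 0], [0, 0, -62, 0, 0, 0]])

```text
t: 1.75
position: [0.5081, -0.2646, 0.0791]
eef_rot: [180.0, -0.0, 0.8]
wrist_force: [0.3, 0.3, 0.3]
gripper_width: 0.0561
finger_force: 0.0
```

apply_moves(increments=[[0, 0, 0, 0, 0, 0], [0, 0, 0, 0, 0, 0], [0, 0, 0, 0, 0, 0], [0, 0, 0, 0, 0, 0], [0, 0, 0, 0, 0, 0], [0, 0, 0, 0, 0, 0], [0, 0, 0, 0, 0, 0], [0, 0, 0, 0, 0, 0]], gripper=0, newtons=25)

```text
t: 2.55
position: [0.5079, -0.2642, 0.0785]
eef_rot: [-180.0, -0.0, 0.8]
wrist_force: [-0.7, 1.4, 3.2]
gripper_width: 0.0237
finger_force: 25.0
```

apply_moves(increments=[[0, 0.5, 3, -0.025, 0, 0], [0, 1, 6.5, -0.05, 0, 0], [0, 1.7, 9.5, -0.075, 0, 0], [0, 2.4, 12.4, -0.1, 0, 0], [0, 3.2, 15.2, -0.125, 0, 0], [0, 4, 18, -0.15, 0, 0], [0, 5, 20.8, -0.175, 0, 0], [0, 5.9, 23.5, -0.2, 0, 0], [0, 5.9, 23.5, -0.2, 0, 0], [0, 5.9, 23.5, -0.2, 0, 0], [0, 5.9, 23.5, -0.2, 0, 0]])

```text
t: 3.65
position: [0.5078, -0.2584, 0.1019]
eef_rot: [168.6, 0.2, 0.8]
wrist_force: [-0.0, 0.3, -1.2]
gripper_width: 0.0238
finger_force: 25.0
```

```bash
python3 - <<'E'
from rig import r
import cv2
im=r.get_image("scene")[200:330,120:320];cv2.imwrite("pics/s2.png",cv2.resize(im,None,fx=3,fy=3,interpolation=2))
E
```

```text
(no output)
```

View pics/s2.png

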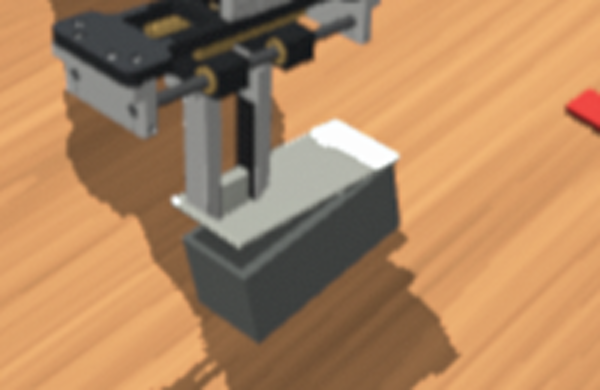

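The lid is tipped by about 11°, with its far end still on the rim at about (390,160) in the crop. Next I lift it off, level it and carry it to -y.

apply_moves(increments=[[0, 0, 20, 0, 0, 0], [0, 0, 45, 0, 0, 0], [0, -10, 60, 0.05, 0, 0], [0, -50, 60, 0.1, 0, 0], [0, -90, 60, 0.15, 0, 0], [0, -130, 60, 0.2, 0, 0], [0, -165, 50, 0.2, 0, 0], [0, -190, 25, 0.2, 0, 0], [0, -191, 0, 0.2, 0, 0], [0, -191, -25, 0.2, 0, 0], [0, -191, -50, 0.2, 0, 0], [0, -191, -60, 0.2, 0, 0]])

```text
t: 4.9
position: [0.5066, -0.4488, 0.0393]
eef_rot: [-179.9, 0.1, 0.8]
wrist_force: [0.8, 0.2, -0.7]
gripper_width: 0.0236
finger_force: 25.0
```

apply_moves(increments=[[0, 0, -5, 0, 0, 0], [0, 0, -10, 0, 0, 0], [0, 0, -14, 0, 0, 0], [0, 0, -17, 0, 0, 0], [0, 0, -18, 0, 0, 0], [0, 0, -18, 0, 0, 0], [0, 0, -18, 0, 0, 0]])

```text
t: 5.6
position: [0.508, -0.4494, 0.0242]
eef_rot: [180.0, -0.0, 0.9]
wrist_force: [-0.2, -0.4, -1.1]
gripper_width: 0.0238
finger_force: 25.0
```

apply_moves(increments=[[0, 0, -1, 0, 0, 0], [0, 0, -1, 0, 0, 0]])

```text
t: 5.8
position: [0.5081, -0.4495, 0.0236]
eef_rot: [180.0, -0.0, 0.8]
wrist_force: [-2.1, 1.8, 7.1]
gripper_width: 0.0241
finger_force: 25.0
```

apply_moves(increments=[[0, 0, 0, 0, 0, 0], [0, 0, 0, 0, 0, 0], [0, 0, 0, 0, 0, 0], [0, 0, 0, 0, 0, 0], [0, 0, 0, 0, 0, 0]], gripper=0.6)

```text
t: 6.3
position: [0.5079, -0.4493, 0.0229]
eef_rot: [-180.0, 0.0, 0.9]
wrist_force: [-0.2, 0.0, 0.3]
gripper_width: 0.0559
finger_force: 0.0
```

apply_moves(increments=[[0, 0, 10, 0, 0, 0], [0, 0, 35, 0, 0, 0], [0, 0, 75, 0, 0, 0], [0, 0, 120, 0, 0, 0], [0, 0, 165, 0, 0, 0], [0, 0, 210, 0, 0, 0], [0, 0, 250, 0, 0, 0], [0, 0, 280, 0, 0, 0], [0, 0, 280, 0, 0, 0], [0, 0, 280, 0, 0, 0]], gripper=0.85)

```text
t: 7.3
position: [0.5078, -0.4493, 0.3037]
eef_rot: [180.0, -0.0, 0.8]
wrist_force: [-0.4, 0.3, 0.0]
gripper_width: 0.0799
finger_force: 0.0
```

apply_moves(increments=[[6, 48, 0, 0, 0, -0.01], [12, 96, 0, 0, 0, -0.02], [18, 144, 0, 0, 0, -0.03], [24, 192, 0, 0, 0, -0.04], [30, 240, 0, 0, 0, -0.05], [36, 288, 0, 0, 0, -0.06], [42, 336, 0, 0, 0, -0.07], [48, 384, 0, 0, 0, -0.08], [54, 432, 0, 0, 0, -0.09], [62, 480, 0, 0, 0, -0.097], [69, 525, 0, 0, 0, -0.097], [77, 560, -5, 0, 0, -0.097]])

```text
t: 8.5
position: [0.5843, 0.1137, 0.2974]
eef_rot: [-180.0, 0.1, -4.6]
wrist_force: [0.1, -1.2, 0.1]
gripper_width: 0.0798
finger_force: 0.0
```

apply_moves(increments=[[0, 12, -15, 0, 0, 0], [0, 12, -15, 0, 0, 0], [0, 12, -15, 0, 0, 0], [0, 12, -15, 0, 0, 0]])

```text
t: 8.9
position: [0.585, 0.1208, 0.2832]
eef_rot: [180.0, -0.0, -4.8]
wrist_force: [-0.2, -0.5, 0.9]
gripper_width: 0.0801
finger_force: 0.0
```

```bash
python3 - <<'E'
from rig import r
import cv2
from h import *
p=r.camera_params("wrist");M=P(p)
im=r.get_image("wrist");s=r.sense();print(s["t"],s["position"],s["eef_rot"],s["gripper_width"])
R=Ro.from_euler('z',-4.7,degrees=True).as_matrix()
for q in [(-7,-22,10),(7,-22,10),(7,22,10),(-7,22,10),(0,0,10),(-10,46,-60),(10,46,-60),(-10,-46,-60),(10,-46,-60)]:
    X=R@(np.array(q)/1000)+np.r_[.5855,.1225,.19];u=M@np.r_[X,1];u=u[:2]/u[2];print(q,u.round(1));cv2.circle(im,tuple(int(v) for v in u),3,(0,0,255),1)
cv2.imwrite("pics/w2.png",im)
E
```

```text
8.95 [0.58509782 0.12102807 0.28340654] [ 1.79985835e+02 -3.21249608e-02 -4.83253449e+00] 0.08017707193355639
(-7, -22, 10) [347.1 215.7]
(7, -22, 10) [347.4 198.8]
(7, 22, 10) [291.8 198.9]
(-7, 22, 10) [292.2 215.8]
(0, 0, 10) [319.6 207.3]
(-10, 46, -60) [274.7 198.9]
(10, 46, -60) [273.9 179.4]
(-10, -46, -60) [365.5 198.7]
(10, -46, -60) [366.1 179.2]
```

View pics/w2.png

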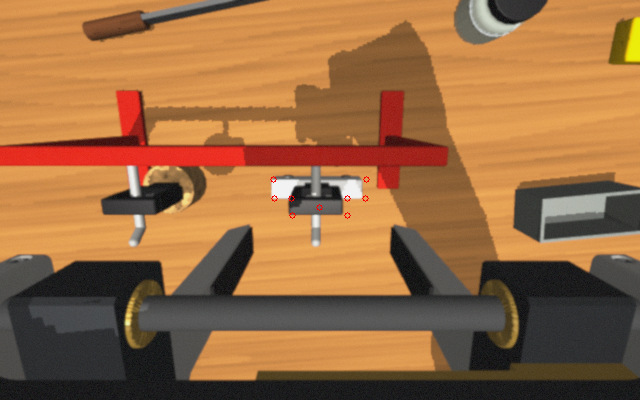

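```bash
python3 - <<'E'
from rig import r
import cv2
im=r.get_image("wrist")[140:255,255:380]
im=cv2.convertScaleAbs(im,alpha=1.6,beta=20)
cv2.imwrite("pics/w3.png",cv2.resize(im,None,fx=5,fy=5,interpolation=2))
print(r.camera_params("wrist")["origin"],r.camera_params("wrist")["rotation"])
E
```

```text
[0.65316631 0.11571483 0.45111921] [ 1.66377436e+02  5.98227319e-02 -9.47981378e+01]
```

View pics/w3.png

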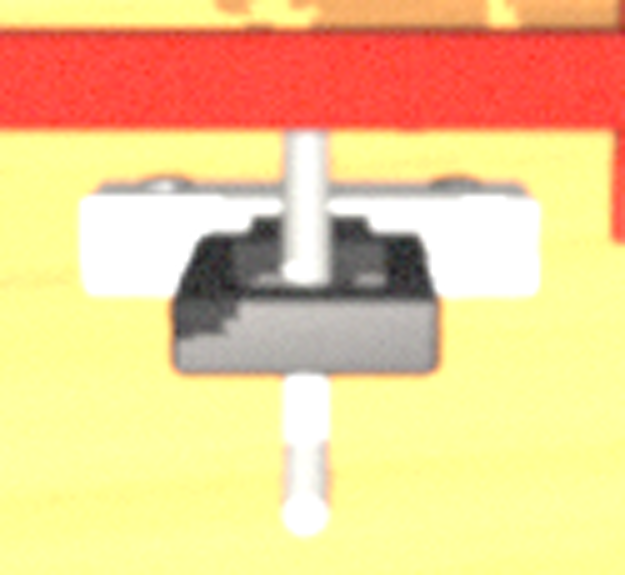

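The enlarged crop shows the handle's top face spanning columns 289–343 and rows 200–215. That puts its centre about 2.7 mm further +y than I had, at (0.5855, 0.125), and square to the tool.

apply_moves(increments=[[0, 4, 0, 0, 0, 0], [0, 4, -30, 0, 0, 0], [0, 4, -60, 0, 0, 0], [0, 4, -85, 0, 0, 0], [0, 4, -102, 0, 0, 0], [0, 4, -113, 0, 0, 0], [0, 4, -113, 0, 0, 0], [0, 4, -113, 0, 0, 0]])

```text
t: 9.8
position: [0.5852, 0.1268, 0.1707]
eef_rot: [-180.0, -0.0, -4.7]
wrist_force: [0.0, 0.0, 0.5]
gripper_width: 0.0799
finger_force: 0.0
```

apply_moves(increments=[[0, 0, 0, 0, 0, 0], [0, 0, 0, 0, 0, 0], [0, 0, 0, 0, 0, 0], [0, 0, 0, 0, 0, 0], [0, 0, 0, 0, 0, 0], [0, 0, 0, 0, 0, 0], [0, 0, 0, 0, 0, 0], [0, 0, 0, 0, 0, 0]], gripper=0, newtons=20)

```text
t: 10.6
position: [0.5849, 0.1266, 0.17]
eef_rot: [-180.0, -0.0, -4.7]
wrist_force: [-0.7, -1.6, 2.4]
gripper_width: 0.0435
finger_force: 20.0
```

apply_moves(increments=[[0, 0, 4, 0, 0, 0], [0, 0, 9, 0, 0, 0], [0, 0, 14, 0, 0, 0], [0, 0, 18, 0, 0, 0], [0, 0, 21, 0, 0, 0], [0, 0, 21, 0, 0, 0], [0, 0, 21, 0, 0, 0]])

```text
t: 11.3
position: [0.5848, 0.1267, 0.1909]
eef_rot: [-180.0, 0.0, -4.7]
wrist_force: [-0.3, 0.0, -3.5]
gripper_width: 0.0437
finger_force: 20.0
```

apply_moves(increments=[[-8, 0.7, 0, 0, 0, 0], [-16, 1.3, 0, 0, 0, 0], [-24, 2, 0, 0, 0, 0], [-32, 2.6, 0, 0, 0, 0], [-40, 3.3, 0, 0, 0, 0], [-50, 4.1, 0, 0, 0, 0], [-60, 4.9, 0, 0, 0, 0], [-70, 5.7, 0, 0, 0, 0], [-80, 6.5, 0, 0, 0, 0], [-90, 6.5, 10, 0, 0, 0], [-90, 6.5, 30, 0, 0, 0], [-90, 6.5, 40, 0, 0, 0]])

```text
t: 12.5
position: [0.495, 0.1334, 0.233]
eef_rot: [-180.0, -0.1, -4.7]
wrist_force: [0.7, -0.1, -2.6]
gripper_width: 0.0439
finger_force: 20.0
```

apply_moves(increments=[[0, -35, 0, 0, 0, 0.01], [2, -75, 0, 0, 0, 0.02], [3, -115, 0, 0, 0, 0.03], [4, -155, 0, 0, 0, 0.04], [6, -195, 0, 0, 0, 0.05], [8, -235, 0, 0, 0, 0.07], [10, -275, 0, 0, 0, 0.09], [12, -315, 0, 0, 0, 0.097], [12, -340, 0, 0, 0, 0.097], [12, -348, 0, 0, 0, 0.097], [12, -348, 0, 0, 0, 0.097], [12, -348, 0, 0, 0, 0.097]])

```text
t: 13.7
position: [0.507, -0.2136, 0.231]
eef_rot: [-180.0, -0.0, 0.9]
wrist_force: [-0.5, 0.7, -3.4]
gripper_width: 0.0437
finger_force: 20.0
```

```bash
python3 - <<'E'
from rig import r
import cv2,numpy as np
a=r.get_image("scene")[170:330,100:300];b=r.get_image("wrist")[90:250,200:440]
s=r.sense();print(s["t"],s["position"],s["eef_rot"])
k=lambda i,f:cv2.resize(i,None,fx=f,fy=f,interpolation=2)
a=k(a,1.8);b=k(b,1.8)
cv2.imwrite("pics/c4.png",np.hstack([a,b]))
E
```

```text
13.8 [ 0.50713408 -0.21338099  0.23110062] [-1.79975427e+02 -1.22244440e-02  9.50876450e-01]
```

View pics/c4.png

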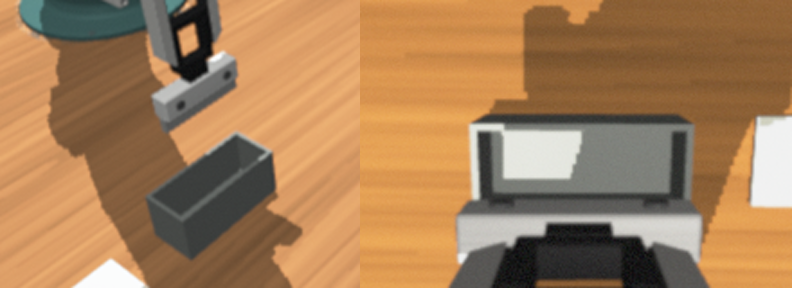

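The scraper hangs upright, centred over the tub: its centre is at column 580 and the tub's at 582. The lid lies clear of both. Lowering now.

apply_moves(increments=[[0, -1, -25, 0, 0, 0], [0, -1, -50, 0, 0, 0], [0, -1, -75, 0, 0, 0], [0, -1, -95, 0, 0, 0], [0, -1, -112, 0, 0, 0], [0, -1, -125, 0, 0, 0], [0, -1, -133, 0, 0, 0], [0, -1, -139, 0, 0, 0], [0, -1, -142, 0, 0, 0], [0, -1, -142, 0, 0, 0]])

```text
t: 14.8
position: [0.507, -0.2158, 0.089]
eef_rot: [-180.0, -0.0, 0.9]
wrist_force: [-0.2, 0.0, -2.3]
gripper_width: 0.044
finger_force: 20.0
```

apply_moves(increments=[[0, 0, -1, 0, 0, 0], [0, 0, -2, 0, 0, 0], [0, 0, -3, 0, 0, 0], [0, 0, -3, 0, 0, 0], [0, 0, -3, 0, 0, 0]])

```text
t: 15.3
position: [0.5069, -0.2158, 0.086]
eef_rot: [-180.0, -0.0, 0.8]
wrist_force: [-0.0, 0.2, -2.7]
gripper_width: 0.044
finger_force: 20.0
```

Still hanging freely, so I lower it to contact.

apply_moves(increments=[[0, 0, -0.5, 0, 0, 0], [0, 0, -1, 0, 0, 0], [0, 0, -1.5, 0, 0, 0], [0, 0, -1.5, 0, 0, 0]])

```text
t: 15.7
position: [0.5072, -0.2157, 0.0851]
eef_rot: [180.0, -0.0, 0.9]
wrist_force: [-2.2, 2.4, 8.4]
gripper_width: 0.0438
finger_force: 20.0
```

apply_moves(increments=[[0, 0, 0.6, 0, 0, 0], [0, 0, 0.6, 0, 0, 0]])

```text
t: 15.9
position: [0.5069, -0.2158, 0.0851]
eef_rot: [-180.0, -0.0, 0.8]
wrist_force: [-0.7, 0.6, 1.2]
gripper_width: 0.0442
finger_force: 20.0
```

apply_moves(increments=[[0, 0, 0, 0, 0, 0], [0, 0, 0, 0, 0, 0], [0, 0, 0, 0, 0, 0], [0, 0, 0, 0, 0, 0], [0, 0, 0, 0, 0, 0], [0, 0, 0, 0, 0, 0]], gripper=0.75)

```text
t: 16.5
position: [0.5068, -0.2158, 0.085]
eef_rot: [-180.0, 0.0, 0.8]
wrist_force: [-0.1, 0.4, -0.1]
gripper_width: 0.0705
finger_force: 0.0
```

apply_moves(increments=[[0, 0, 10, 0, 0, 0], [0, 0, 30, 0, 0, 0], [0, 0, 60, 0, 0, 0], [0, 0, 100, 0, 0, 0], [0, 0, 140, 0, 0, 0], [0, 0, 180, 0, 0, 0], [-40, 0, 200, 0, 0, 0], [-80, 0, 200, 0, 0, 0], [-100, 0, 200, 0, 0, 0], [-100, 0, 200, 0, 0, 0], [-100, 0, 200, 0, 0, 0]])

```text
t: 17.6
position: [0.4071, -0.2158, 0.2859]
eef_rot: [180.0, -0.1, 0.8]
wrist_force: [1.3, -0.7, -0.1]
gripper_width: 0.0705
finger_force: 0.0
```

```bash
python3 - <<'E'
from rig import r
import cv2
im=r.get_image("scene");s=r.sense();print(s["t"],s["position"],s["wrist_force"],s["finger_force"])
cv2.imwrite("pics/f.png",im)
E
```

```text
17.65 [ 0.4074775  -0.21568585  0.285553  ] [ 0.07612761  0.1372409  -0.16719806] 0.0
```

View pics/f.png

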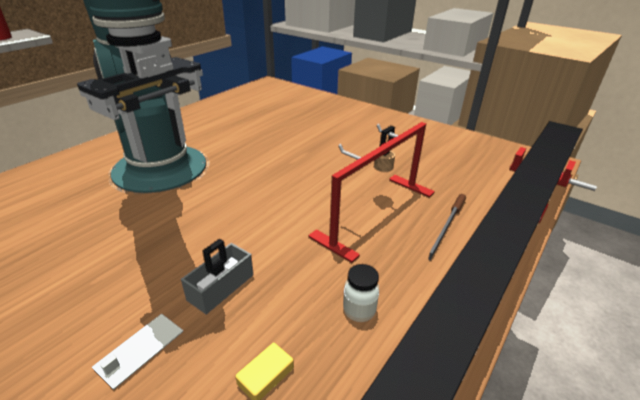

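The scraper stands upright in the tub with its handle at (214,257). The lid lies flat, tab up, at (137,350). The cork tool still hangs at (386,150), and the jar and wax haven't moved.

```bash
python3 -c "
from rig import r
print(r.close_job())"
```

```text
the job is handed in; nothing more can be done
None
```

The job is handed in at about 17.7 s of the 72 s allowed: the scraper stands blade-down in the tub, the lid lies flat on the bench with its tab up, and the cork tool, jar and wax block look undisturbed in the last picture; the hand-in returned no verdict.

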